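# Size the chocolate cartons and build the column

## Robot

A 6-joint arm with a two-finger parallel gripper is mounted at the origin on the work surface. World frame = base frame: x ahead of the robot, y to its left, z up, the work surface at z = 0. Lengths are in m, angles in rad, forces in N, time in s.
With the tool pointing down it reaches from about 0.35 to 1 m from the base axis. Payload 7.1 kg.
Tool frame: the origin (TCP) lies between the finger pads; the fingertips stand 19 mm ahead of it and the grasp point (between the pads) is the TCP (manip.finger_overhang is the distance from the TCP to the fingertips, in m); z points along the fingers, y is the line along which they close (so a half turn about z gives the same grasp; the last joint's range is limited). The gripper opens to 85 mm and grips with 20 to 120 N. Pads are 22 mm wide; open, the fingers measure 114 mm over their backs; the gripper's body (76 mm by 85 mm) begins 54 mm behind the grasp point. The pads swing forward as they close: fully open they stand 13 mm farther back than shut.
Start: joints at [1.283, 0.423, 1.63, -0, 1.089, -0.019], TCP at [0.166, 0.603, 0.226] pointing down, gripper open.
Joint ranges: [-3, 3], [-0.9, 2.11], [0.09, 2.58], [-1.31, 4.45], [0.11, 2.69], [-2.54, 2.54]. Speed limits (rad/s): [2.39, 2.39, 3.01, 3.14, 3.14, 3.14].

## Interface

Orientations are given as a rotation vector (axis times angle).
In Python, from bench import manip, capture, camera_model, workorder gives the robot as it stands.
- The arm moves only by the tool jog_arm, never from a script. Its argument "deltas" is a list of rows, each a list of 6 numbers: the shift along the tool's x, y, z in cm, then the turn, a rotation vector about the tool's x, y, z in degrees. A call has 1 to 5 rows; each row is the pose to reach, as a shift and turn from the pose commanded when the call began, along the tool's axes at that moment; what a row does not reach only later rows make up. A row lasts 1/12 s, in which the tool goes at most 41.7 mm and 7.16 degrees, less where a joint would pass 70% of its speed; a pose out of reach is approached as far as the arm can. A call with a gripper value outside its range is refused whole. "claw" is the closure, from 0 (fully open) to 1 (shut), set as the call begins (left out, the last holds). The fingers move at their own pace and stop on an object; the grip force is fixed at half the most. Time passes only in rows, so rows that repeat a pose let the fingers close. It gives the time, the measured TCP pose, the force, the opening and the grip force at its end, in the units of the state.
- manip.get_state(): the state, without advancing time (a new reading comes with each control period).
- capture(name): name is "side" or "top" or "wrist"; returns the picture (480x640x3 uint8, blue, green, red); there is no depth.
- camera_model(name): a dict with "vfov" (degrees; the focal length in pixels is half the picture's height over the tangent of half this angle, whatever the lens; pixels are square), "cx", "cy" (the principal point, pixels), "R" (3x3) and "t" (3): a world point X has camera coordinates R X + t; the wrist camera has in their place "hand_eye" (4x4, takes a point from camera to tool coordinates, whose origin is the TCP and whose axes are the flange's). Camera axes: x right, y down, z forward; pixel columns grow to the right and rows downward; lengths in m; the calibration is good to about 2 mm. A picture is of the moment at which its call begins: read the wrist's pose just before it. camera_model takes no time and is no camera call.
- workorder.close_job(): hands the job in; it is judged then, once.
The state is a dict: "time_s": time; "joint_positions": joint angles; "qvel": joint speeds; "joint_efforts": joint torques, N m; "tcp_pos": TCP position; "ee_rot": TCP orientation; "wrist_force": force on the tool from outside, world axes, zero at the start; "ft_torque": the same for the moment, N m; "grip_width": finger opening in m; "gripper_force": force on a finger pad.
Only numpy, scipy, OpenCV 4.12 (cv2) and the standard library are available. Lean on these libraries where they do the work, as an engineer would, in place of code of your own. Each camera call takes 0.05 s, during which the arm holds its last target. There are 200 camera calls.

## Task

Of the two loose chocolate cartons on the right, one is a little too wide. Slide them along the counter into the flared mouth of the sizing gauge to find the one that goes right through and out at the other end; having passed it through, stack it squarely on the carton on the marble board, and stand the one that does not fit upright on the floor of the wooden returns tray. Leave the column's first carton in place and everything else on the counter undisturbed.

Things in the scene. Friction and masses are not known exactly. Their poses are not given: they have to be found in the camera images.
- carton_a: Loose closed brown carton with a tan band, at the start standing on the counter to the robot's right. 110 mm long (its x), 70 mm high, 0.2 to 0.42 kg. Of carton_a and carton_b one is 50 mm wide (y) and goes through the gauge, the other is 62 mm wide and does not; which is which is not told. Origin: centre of the underside; z up. Same when turned half round.
- carton_b: Loose closed brown carton with a tan band, at the start standing on the counter to the robot's right. 110 mm long (its x), 70 mm high, 0.2 to 0.42 kg. Of carton_a and carton_b one is 50 mm wide (y) and goes through the gauge, the other is 62 mm wide and does not; which is which is not told. Origin: centre of the underside; z up. Same when turned half round.
- gauge: Sizing gauge: two fixed upright aluminium fences, 30 mm high, 12 mm thick, a lane 56 mm wide between them, open above. Origin: on the counter, mid-lane; x along the lane, z up. Straight from x = -30 to +50 mm; the mouth at the -x end flares to 76 mm at x = -55. Slide cartons in there, towards +x, on the counter (the lane's floor is level with it). A too wide carton stops in the flare.
- column: The carton that begins the column: closed, brown with a tan band like the others, 110 mm (x) by 50 mm (y) by 70 mm high, loose, 0.2 to 0.42 kg, standing on the marble board. Origin: centre of the underside; z up.
- board: Fixed square marble board under the column, 160 by 160 by 15 mm. Origin: centre of the underside, on the counter.
- tray: The returns tray: fixed open square wooden tray, 160 by 160 mm outside, 30 mm high, walls and floor 5 mm thick. Origin: centre of the underside, on the counter; z up.
- jar_a: Bystander: glass jar with white lid, 68 mm across, 85 mm high, loose. Origin: centre of the underside.
- jar_b: Bystander: glass jar with white lid, 68 mm across, 85 mm high, loose, near the robot on its left. Origin: centre of the underside.
- tin_a: Bystander: flat round dark steel tin, 62 mm across, 35 mm high, loose. Origin: centre of the underside.
- tin_b: Bystander: cocoa tin, 68 mm across, 90 mm high, loose. Origin: centre of the underside.
- bottle: Bystander: amber liqueur bottle, 52 mm across, 190 mm high, loose. Origin: centre of the underside.
- spatula: Bystander: spatula lying on the counter near the robot, 200 mm long along its x axis, loose.
Mind the look-alikes: they are no part of the job. What is shaped like the column but yellow is not meant.

How it is judged:
By the outcome, as a careful person would: the job done as asked, in the order asked, and still so for the second after the job is handed in, with the robot touching nothing.
It also fails if it takes over 72 s, if anything falls off the work surface, if the arm or the gripper's body presses on something with over 40 N, if the wrist force passes 120 N, or if a joint passes its speed limit or range.

## Working session

There is one attempt and no reset: what is moved stays moved. The work goes in short steps, Python scripts to look and compute and a tool call to move; the robot and the scene stay as the last step left them, time stands still between calls to the robot, and variables do not carry over. Pictures are saved under pics/ and viewed, at most 10 in all, crops included, and the job is handed in when it is done.

Besides the shell and the picture viewer there is one more tool, called after "Request:" as name(argument=value, ...) on one line, values as JSON. jog_arm: Moves the arm, as the interface text tells. Its arguments: {"type":"object","properties":{"deltas":{"type":"array","items":{"type":"array","items":{"type":"number"}}},"claw":{"type":"number"}},"required":["deltas"]}

```bash
ls; mkdir -p pics; python3 - <<'E'
from bench import manip,capture,camera_model
import cv2
for n in("top","side"):
    cv2.imwrite(f"pics/{n}0.png",capture(n))
    print(n,camera_model(n))
print(camera_model("wrist")); print(manip.get_state())
E
```

```text
pics
top {'vfov': 42.84600500535316, 'cx': 327.30020958814646, 'cy': 237.39600182629593, 'R': array([[ 0.0099574 , -0.99994326, -0.00378578],
       [-0.99820709, -0.00971651, -0.05906092],
       [ 0.05902079,  0.00436708, -0.9982472 ]]), 't': array([0.04776457, 0.48944363, 1.6520965 ])}
side {'vfov': 43.264375626313594, 'cx': 324.54909465713024, 'cy': 239.51147325636222, 'R': array([[ 0.95117016, -0.30822622,  0.01649026],
       [-0.1914811 , -0.63111617, -0.75168302],
       [ 0.24209569,  0.71182089, -0.65931836]]), 't': array([-0.47750444,  0.17400395,  1.33587895])}
{'vfov': 58.96551467610355, 'cx': 323.4724453074476, 'cy': 240.64202505336647, 'hand_eye': array([[ 9.74193965e-05, -9.63941077e-01, -2.66115746e-01,
         6.83518823e-02],
       [ 9.99999902e-01,  2.08915921e-04, -3.90669293e-04,
         5.50303196e-04],
       [ 4.32177996e-04, -2.66115682e-01,  9.63941003e-01,
        -1.47464176e-01],
       [ 0.00000000e+00,  0.00000000e+00,  0.00000000e+00,
         1.00000000e+00]])}
{'time_s': 0.1, 'joint_positions': array([ 1.28298191e+00,  4.23769930e-01,  1.63066031e+00,  5.30402040e-06,
        1.08859563e+00, -1.89815484e-02]), 'qvel': array([-0.00027567, -0.00084206, -0.00273297,  0.00044456, -0.00099483,
        0.00081105]), 'joint_efforts': array([ 8.84224974e-04, -5.58424187e+01, -2.82443422e+01, -3.01106843e-05,
        3.04077461e-03, -8.52160667e-06]), 'tcp_pos': array([0.16581665, 0.60205437, 0.22570163]), 'ee_rot': array([-4.20984975e-01, -3.11303165e+00,  2.22357090e-03]), 'wrist_force': array([ 0.41987276,  0.61994366, -0.1266506 ]), 'ft_torque': array([-0.05974786, -0.01604437, -0.03355329]), 'gripper_force': 0.0, 'grip_width': 0.08544841497148468}
```

View pics/top0.png

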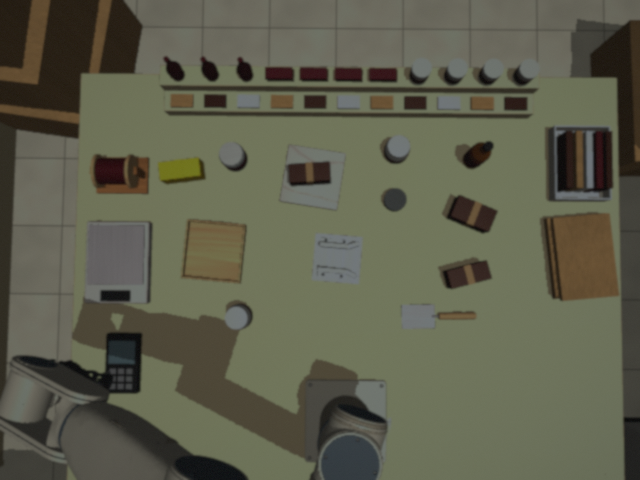

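View pics/side0.png

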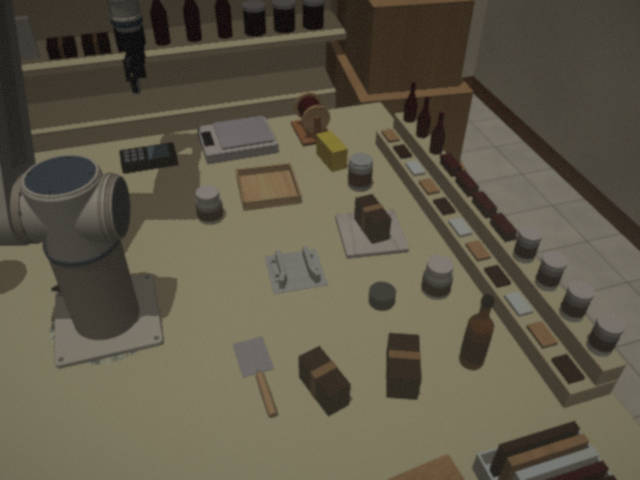

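```bash
cat > h.py <<'E'
import numpy as np,cv2
from bench import manip,capture,camera_model
from scipy.spatial.transform import Rotation as Ro
def ray(n,px,z,st=None):
    m=camera_model(n); f=240/np.tan(np.radians(m['vfov'])/2)
    px=np.atleast_2d(px).astype(float)
    d=np.c_[(px[:,0]-m['cx'])/f,(px[:,1]-m['cy'])/f,np.ones(len(px))]
    if n=="wrist":
        R=Ro.from_rotvec(st['ee_rot']).as_matrix();H=m['hand_eye']
        c=R@H[:3,3]+st['tcp_pos'];d=d@(R@H[:3,:3]).T
    else: c=-m['R'].T@m['t'];d=d@m['R']
    return c+d*((z-c[2])/d[:,2])[:,None]
def yaw(): # tool x and y axes in world
    s=manip.get_state();return Ro.from_rotvec(s['ee_rot']).as_matrix().round(3)
E
python3 - <<'E'
from h import *
im=cv2.imread("pics/top0.png")
c=np.hstack([cv2.resize(im[185:330,395:515],None,fx=4,fy=4,interpolation=cv2.INTER_CUBIC)[:, :440],cv2.resize(im[215:300,300:376],None,fx=4.7,fy=580/85,interpolation=cv2.INTER_CUBIC)[:580]])
c=cv2.convertScaleAbs(c,alpha=1.8);cv2.imwrite("pics/crop0.png",c);print(c.shape)
hsv=cv2.cvtColor(im,cv2.COLOR_BGR2HSV)
for n,(px,z) in dict(far=((472,213),.07),near=((467,273),.07),gauge=((338,258),.0),col=((310,173),.085),tray=((215,250),.03),board=((313,177),.015),spat=((440,316),0),jarb=((237,317),.085),jara=((397,149),.085),tina=((394,200),.035),tinb=((232,156),.09),yel=((180,169),.06),bot=((474,156),0)).items(): print(n,ray("top",px,z)[0].round(3))
# dark brown mask
m=((im.max(2)<75)).astype(np.uint8)
for name,(x0,y0,x1,y1) in dict(far=(440,190,505,238),near=(435,250,500,295),col=(283,155,336,192)).items():
    g=im[y0:y1,x0:x1]; mm=((g[...,1]<105)).astype(np.uint8)
    cs,_=cv2.findContours(mm,0,2);k=max(cs,key=cv2.contourArea)
    b=cv2.boxPoints(cv2.minAreaRect(k))+[x0,y0]
    p=ray("top",b,.07 if name!='col' else .155);print(name,b.round(1).tolist(),p[:,:2].round(3).tolist(),np.linalg.norm(np.diff(p,axis=0),axis=1).round(3))
E
```

```text
(580, 797, 3)
far [ 0.554 -0.329  0.07 ]
near [ 0.396 -0.315  0.07 ]
gauge [0.433 0.023 0.   ]
col [0.654 0.099 0.085]
tray [0.451 0.355 0.03 ]
board [0.654 0.093 0.015]
spat [ 0.278 -0.257  0.   ]
jarb [0.276 0.284 0.085]
jara [ 0.72  -0.129  0.085]
tina [ 0.591 -0.127  0.035]
tinb [0.696 0.304 0.09 ]
yel [0.665 0.448 0.06 ]
bot [ 0.719 -0.351  0.   ]
far [[439.6, 216.5], [450.7, 189.7], [498.6, 209.7], [487.5, 236.4]] [[0.544, -0.243], [0.615, -0.273], [0.563, -0.399], [0.492, -0.369]] [0.077 0.136 0.077]
near [[437.1, 265.8], [485.8, 253.1], [492.5, 278.8], [443.8, 291.5]] [[0.414, -0.237], [0.448, -0.365], [0.381, -0.382], [0.347, -0.254]] [0.133 0.069 0.132]
col [[282.1, 162.7], [330.9, 159.8], [332.3, 183.9], [283.5, 186.8]] [[0.668, 0.167], [0.676, 0.045], [0.615, 0.041], [0.607, 0.163]] [0.123 0.061 0.123]
```

View pics/crop0.png

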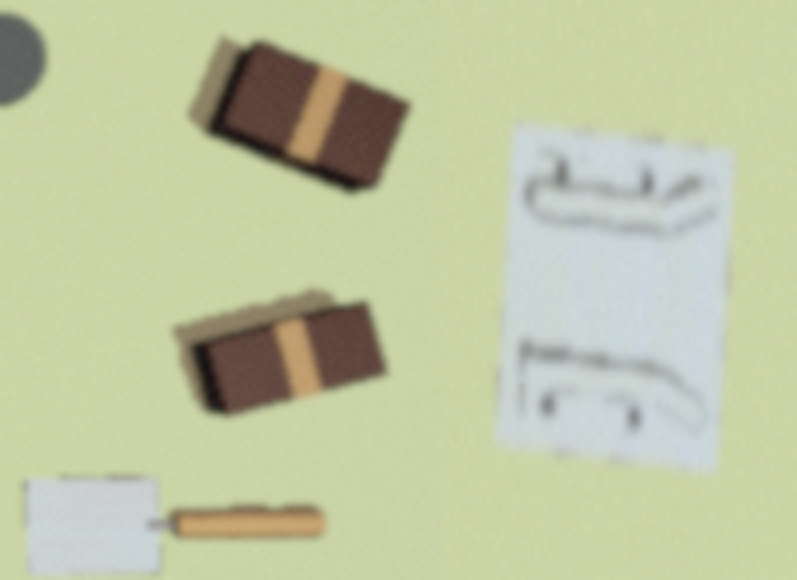

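```bash
cat >> h.py <<'E'
def plan(ws,cur=None):
    "print jog calls to chain waypoints (x,y,z,psi deg[,ncalls,rows]); psi=yaw of tool y"
    s=manip.get_state();R=Ro.from_rotvec(s['ee_rot']).as_matrix()
    p=s['tcp_pos'];psi=np.degrees(np.arctan2(R[1,1],R[0,1]))
    print("at",p.round(4),round(psi,2),"tilt",np.degrees(np.arccos(-R[2,2])).round(2),"t",s['time_s'])
    for w in ws:
        w=list(w);q=np.array(w[:3]);d=q-p;dp=(w[3]-psi+180)%360-180
        n=w[4] if len(w)>4 else max(1,int(np.ceil(max(np.linalg.norm(d)/.2,abs(dp)/35))))
        for i in range(n):
            c,t=np.cos(np.radians(psi)),np.sin(np.radians(psi));e=d/n
            print(w,[round(100*v,2) for v in(-t*e[0]+c*e[1],c*e[0]+t*e[1],-e[2])],"turn z",round(-dp/n,1))
            psi+=dp/n
        p=q
E
python3 -c "
from h import *
plan([(.38,.33,.28,60),(.41,.04,.28,0),(.42,-.28,.26,15)])"
```

```text
at [0.1658 0.6021 0.2257] 74.6 tilt 0.08 t 0.1
[0.38, 0.33, 0.28, 60] [np.float64(-13.94), np.float64(-10.27), np.float64(-2.71)] turn z 7.3
[0.38, 0.33, 0.28, 60] [np.float64(-15.13), np.float64(-8.42), np.float64(-2.71)] turn z 7.3
[0.41, 0.04, 0.28, 0] [np.float64(-8.55), np.float64(-11.81), np.float64(-0.0)] turn z 30.0
[0.41, 0.04, 0.28, 0] [np.float64(-13.31), np.float64(-5.95), np.float64(-0.0)] turn z 30.0
[0.42, -0.28, 0.26, 15] [np.float64(-16.0), np.float64(0.5), np.float64(1.0)] turn z -7.5
[0.42, -0.28, 0.26, 15] [np.float64(-15.93), np.float64(-1.59), np.float64(1.0)] turn z -7.5
```

Request:
jog_arm(deltas=[[-13.9,-10.3,-2.7,0,0,7.3],[-13.9,-10.3,-2.7,0,0,7.3],[-13.9,-10.3,-2.7,0,0,7.3],[-13.9,-10.3,-2.7,0,0,7.3],[-13.9,-10.3,-2.7,0,0,7.3]], claw=0)

```text
time_s: 0.52
tcp_pos: [0.275, 0.4623, 0.2539]
ee_rot: [0.622, 3.078, -0.002]
wrist_force: [0.5, 0.2, -0.9]
grip_width: 0.0857
gripper_force: 0.0
```

Request:
jog_arm(deltas=[[-15.1,-8.4,-2.7,0,0,7.3],[-15.1,-8.4,-2.7,0,0,7.3],[-15.1,-8.4,-2.7,0,0,7.3],[-15.1,-8.4,-2.7,0,0,7.3],[-15.1,-8.4,-2.7,0,0,7.3]])

```text
time_s: 0.93
tcp_pos: [0.3823, 0.3272, 0.2813]
ee_rot: [0.817, 3.031, -0.0]
wrist_force: [0.3, 1.1, 0.3]
grip_width: 0.0853
gripper_force: 0.0
```

Request:
jog_arm(deltas=[[-8.5,-11.8,0,0,0,30],[-8.5,-11.8,0,0,0,30],[-8.5,-11.8,0,0,0,30],[-8.5,-11.8,0,0,0,30],[-8.5,-11.8,0,0,0,30]])

```text
time_s: 1.35
tcp_pos: [0.3936, 0.1829, 0.2801]
ee_rot: [-1.584, -2.713, 0.002]
wrist_force: [0.4, 0.4, -0.7]
grip_width: 0.0858
gripper_force: 0.0
```

Request:
jog_arm(deltas=[[-13.3,-6,0,0,0,30],[-13.3,-6,0,0,0,30],[-13.3,-6,0,0,0,30],[-13.3,-6,0,0,0,30],[-13.3,-6,0,0,0,30]])

```text
time_s: 1.77
tcp_pos: [0.409, 0.0385, 0.2804]
ee_rot: [2.23, 2.212, -0.0]
wrist_force: [0.2, -0.9, -0.1]
grip_width: 0.0853
gripper_force: 0.0
```

Request:
jog_arm(deltas=[[0,0,0,0,0,0],[0,0,0,0,0,0],[0,0,0,0,0,0]])

```text
time_s: 2.02
tcp_pos: [0.4086, 0.0419, 0.2803]
ee_rot: [-2.217, -2.225, -0.0]
wrist_force: [-0.1, -0.3, 0.7]
grip_width: 0.0858
gripper_force: 0.0
```

```bash
python3 - <<'E'
from h import *
import pickle
s=manip.get_state();im=capture("wrist");cv2.imwrite("pics/w1.png",im);pickle.dump(s,open("w1.pkl","wb"))
plan([(.42,-.28,.26,15)])
E
```

```text
at [0.4086 0.0419 0.2803] 0.19 tilt 0.02 t 2.0667
[0.42, -0.28, 0.26, 15] [np.float64(-16.1), np.float64(0.51), np.float64(1.02)] turn z -7.4
[0.42, -0.28, 0.26, 15] [np.float64(-16.03), np.float64(-1.56), np.float64(1.02)] turn z -7.4
```

View pics/w1.png

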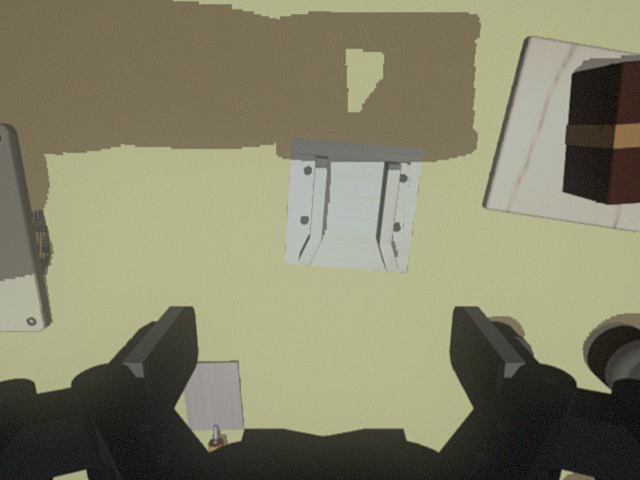

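Request:
jog_arm(deltas=[[-16.1,0.5,1,0,0,-7.4],[-16.1,0.5,1,0,0,-7.4],[-16.1,0.5,1,0,0,-7.4],[-16.1,0.5,1,0,0,-7.4],[-16.1,0.5,1,0,0,-7.4]])

```text
time_s: 2.48
tcp_pos: [0.4142, -0.1246, 0.2703]
ee_rot: [2.074, 2.357, -0.002]
wrist_force: [-0.6, 1.3, -1.2]
grip_width: 0.0855
gripper_force: 0.0
```

Request:
jog_arm(deltas=[[-16,-1.6,1,0,0,-7.4],[-16,-1.6,1,0,0,-7.4],[-16,-1.6,1,0,0,-7.4],[-16,-1.6,1,0,0,-7.4],[-16,-1.6,1,0,0,-7.4]])

```text
time_s: 2.9
tcp_pos: [0.4196, -0.286, 0.2602]
ee_rot: [1.917, 2.486, -0.002]
wrist_force: [0.1, 0.4, 1.5]
grip_width: 0.0855
gripper_force: 0.0
```

Request:
jog_arm(deltas=[[0,0,0,0,0,0],[0,0,0,0,0,0],[0,0,0,0,0,0]])

```text
time_s: 3.15
tcp_pos: [0.4186, -0.2793, 0.2603]
ee_rot: [-1.914, -2.49, -0.0]
wrist_force: [0.6, -0.1, 0.6]
grip_width: 0.0853
gripper_force: 0.0
```

```bash
python3 - <<'E'
from h import *
import pickle
s=manip.get_state();im=capture("wrist");cv2.imwrite("pics/w2.png",im);pickle.dump(s,open("w2.pkl","wb"))
plan([])
g=cv2.imread("pics/w1.png")[130:285,275:435]
a=cv2.resize(g,(560,542),interpolation=cv2.INTER_CUBIC)
b=cv2.resize(im,(400,300))
c=np.zeros((542,960,3),np.uint8);c[:,:560]=a;c[:300,560:]=b
cv2.imwrite("pics/c2.png",cv2.resize(c,(800,452),interpolation=cv2.INTER_AREA))
cv2.imwrite("pics/g.png",a)
E
```

```text
at [ 0.4186 -0.2794  0.2604] 14.94 tilt 0.03 t 3.2
```

View pics/g.png

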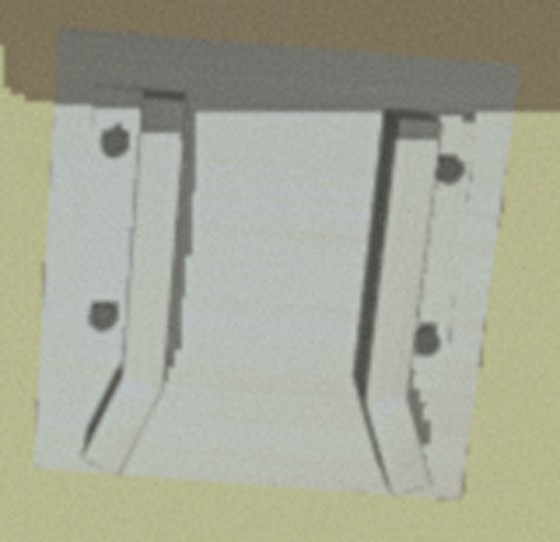

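View pics/w2.png

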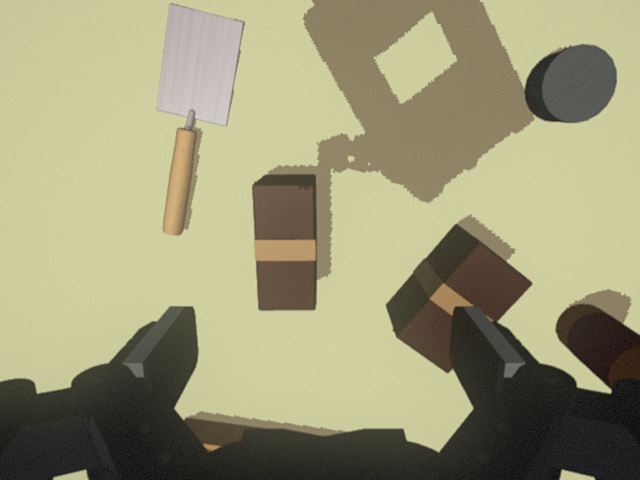

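```bash
python3 - <<'E'
from h import *
import pickle
s=pickle.load(open("w1.pkl","rb"))
g=np.array([(182,130),(163,388),(122,472),(398,125),(368,402),(392,493)])/3.5+[275,130]
p=ray("wrist",g,.03,s)[:,:2];print(p.round(4).tolist())
for a,b in((0,1),(3,4)):
    d=p[a]-p[b];print("lane yaw",np.degrees(np.arctan2(d[1],d[0])))
c=ray("wrist",np.array([(62,30),(518,65),(465,498),(37,467)])/3.5+[275,130],.001,s)[:,:2]
print("plate",c.round(4).tolist(),c.mean(0).round(4))
s=pickle.load(open("w2.pkl","rb"))
for n,q in dict(near=[(254,186),(316,184),(316,309),(259,310)],far=[(474,240),(531,283),(449,371),(395,332)]).items():
    p=ray("wrist",q,.07,s)[:,:2];print(n,p.round(4).tolist(),p.mean(0).round(4),np.linalg.norm(np.roll(p,-1,0)-p,axis=1).round(4),[np.degrees(np.arctan2(*(p[j]-p[i])[::-1])).round(1) for i,j in((3,0),(2,1),(0,1),(3,2))])
E
```

```text
[[0.4111, 0.0711], [0.4063, 0.0001], [0.3947, -0.0245], [0.4683, 0.0726], [0.4634, -0.0037], [0.4712, -0.0305]]
lane yaw 86.07482580917039
lane yaw 86.27628748194037
plate [[0.3777, 0.0958], [0.5057, 0.0867], [0.4981, -0.0423], [0.3681, -0.0328]] [0.4374 0.0269]
near [[0.3592, -0.2741], [0.4065, -0.2599], [0.4339, -0.3643], [0.3865, -0.3779]] [ 0.3965 -0.3191] [0.0494 0.108  0.0493 0.1073] [np.float64(104.8), np.float64(104.7), np.float64(16.8), np.float64(16.0)]
far [[0.5442, -0.271], [0.6041, -0.2942], [0.5651, -0.3921], [0.5064, -0.3677]] [ 0.5549 -0.3312] [0.0643 0.1055 0.0636 0.1038] [np.float64(68.6), np.float64(68.3), np.float64(-21.1), np.float64(-22.6)]
```

```bash
python3 -c "
from h import *
plan([(.3965,-.319,.10,14.75),(.3965,-.319,.056,14.75),(.4286,-.0966,.056,-3.8),(.4349,-.0018,.056,-3.8)])"
```

```text
at [ 0.4186 -0.2794  0.2604] 14.94 tilt 0.03 t 3.2
[0.3965, -0.319, 0.1, 14.75] [np.float64(-3.26), np.float64(-3.16), np.float64(16.04)] turn z 0.2
[0.3965, -0.319, 0.056, 14.75] [np.float64(0.0), np.float64(0.0), np.float64(4.4)] turn z -0.0
[0.4286, -0.0966, 0.056, -3.8] [np.float64(10.34), np.float64(4.38), np.float64(-0.0)] turn z 9.3
[0.4286, -0.0966, 0.056, -3.8] [np.float64(10.92), np.float64(2.66), np.float64(-0.0)] turn z 9.3
[0.4349, -0.0018, 0.056, -3.8] [np.float64(9.5), np.float64(0.0), np.float64(-0.0)] turn z -0.0
```

Request:
jog_arm(deltas=[[-3.3,-3.2,4,0,0,0.2],[-3.3,-3.2,8,0,0,0.2],[-3.3,-3.2,12,0,0,0.2],[-3.3,-3.2,16,0,0,0.2],[-3.3,-3.2,16,0,0,0.2]])

```text
time_s: 3.62
tcp_pos: [0.3931, -0.3176, 0.0956]
ee_rot: [-1.914, -2.48, -0.001]
wrist_force: [-0.9, 0.8, -0.2]
grip_width: 0.0857
gripper_force: 0.0
```

Request:
jog_arm(deltas=[[0,0,2,0,0,0],[0,0,3.5,0,0,0],[0,0,4.4,0,0,0],[0,0,4.4,0,0,0],[0,0,4.4,0,0,0]])

```text
time_s: 4.03
tcp_pos: [0.3966, -0.3209, 0.0573]
ee_rot: [1.919, 2.486, -0.0]
wrist_force: [0.0, 0.2, -0.2]
grip_width: 0.0853
gripper_force: 0.0
```

Request:
jog_arm(deltas=[[0,0,0,0,0,0],[0,0,0,0,0,0],[0,0,0,0,0,0],[0,0,0,0,0,0],[0,0,0,0,0,0]], claw=1)

```text
time_s: 4.45
tcp_pos: [0.3963, -0.3215, 0.0579]
ee_rot: [1.92, 2.485, -0.0]
wrist_force: [-2.3, 2.4, 11.6]
grip_width: 0.0478
gripper_force: 59.8
```

Request:
jog_arm(deltas=[[0,0,0,0,0,0],[0,0,0,0,0,0],[0,0,0,0,0,0],[0,0,0,0,0,0],[0,0,0,0,0,0]])

```text
time_s: 4.87
tcp_pos: [0.3963, -0.3215, 0.0579]
ee_rot: [1.92, 2.485, -0.0]
wrist_force: [-1.8, 1.5, 11.5]
grip_width: 0.0475
gripper_force: 59.8
```

Request:
jog_arm(deltas=[[10.5,4.4,-0.05,0,0,9.3],[10.5,4.4,-0.05,0,0,9.3],[10.5,4.4,-0.05,0,0,9.3],[10.5,4.4,-0.05,0,0,9.3],[10.5,4.4,-0.05,0,0,9.3]])

```text
time_s: 5.28
tcp_pos: [0.4126, -0.2064, 0.058]
ee_rot: [2.113, 2.325, 0.002]
wrist_force: [0.5, 7.1, 9.1]
grip_width: 0.0477
gripper_force: 63.4
```

Request:
jog_arm(deltas=[[10.9,2.7,0,0,0,9.2],[10.9,2.7,0,0,0,9.2],[10.9,2.7,0,0,0,9.2],[10.9,2.7,0,0,0,9.2],[10.9,2.7,0,0,0,9.2]])

```text
time_s: 5.7
tcp_pos: [0.43, -0.0954, 0.058]
ee_rot: [2.292, 2.147, 0.003]
wrist_force: [1.0, 6.3, 8.1]
grip_width: 0.0472
gripper_force: 63.4
```

Request:
jog_arm(deltas=[[0,0,0,0,0,0],[0,0,0,0,0,0],[0,0,0,0,0,0]])

```text
time_s: 5.95
tcp_pos: [0.4299, -0.0969, 0.058]
ee_rot: [2.295, 2.144, 0.003]
wrist_force: [1.3, 6.0, 8.5]
grip_width: 0.0475
gripper_force: 63.5
```

```bash
python3 - <<'E'
from h import *
plan([(.4349,-.0018,.056,-3.8),(.4449,.148,.056,-3.8)])
im=capture("wrist");s=manip.get_state();cv2.imwrite("pics/w3.png",im)
E
```

```text
at [ 0.4299 -0.0969  0.058 ] -3.9 tilt 0.13 t 5.95
[0.4349, -0.0018, 0.056, -3.8] [np.float64(9.53), np.float64(-0.15), np.float64(0.2)] turn z -0.1
[0.4449, 0.148, 0.056, -3.8] [np.float64(15.01), np.float64(0.01), np.float64(-0.0)] turn z -0.0
```

View pics/w3.png

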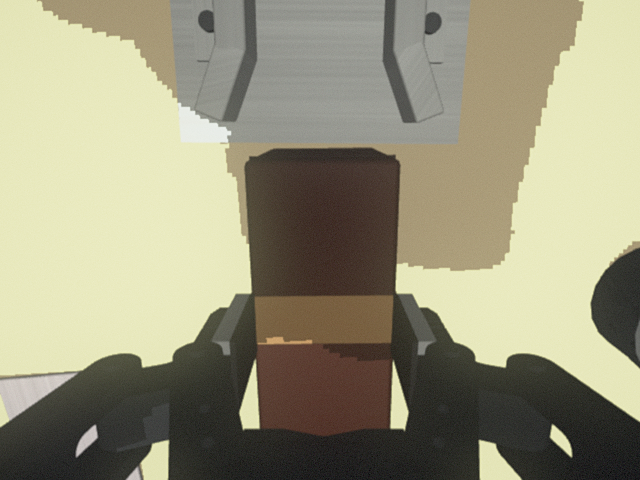

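Request:
jog_arm(deltas=[[2,-0.1,0,0,0,0],[4,-0.1,0,0,0,0],[6,-0.1,0,0,0,0],[8,-0.1,0,0,0,0],[10,-0.1,0,0,0,0]])

```text
time_s: 6.42
tcp_pos: [0.4358, 0.0025, 0.058]
ee_rot: [2.294, 2.143, 0.002]
wrist_force: [-0.2, -5.5, 7.5]
grip_width: 0.0475
gripper_force: 63.3
```

Request:
jog_arm(deltas=[[1.5,0,0,0,0,0],[3,0,0,0,0,0],[4.5,0,0,0,0,0],[6,0,0,0,0,0],[7.5,0,0,0,0,0]])

```text
time_s: 6.83
tcp_pos: [0.4406, 0.0773, 0.058]
ee_rot: [2.294, 2.144, 0.001]
wrist_force: [-0.5, -6.7, 8.2]
grip_width: 0.0476
gripper_force: 63.5
```

Request:
jog_arm(deltas=[[2,0,0,0,0,0],[4,0,0,0,0,0],[6,0,0,0,0,0],[8,0,0,0,0,0],[8.6,0,0,0,0,0]])

```text
time_s: 7.25
tcp_pos: [0.4467, 0.1646, 0.0579]
ee_rot: [2.293, 2.146, 0.003]
wrist_force: [0.5, -8.9, 11.4]
grip_width: 0.0474
gripper_force: 63.7
```

Request:
jog_arm(deltas=[[0,0,0,0,0,0],[0,0,0,0,0,0],[0,0,0,0,0,0],[0,0,0,0,0,0]])

```text
time_s: 7.58
tcp_pos: [0.4469, 0.164, 0.058]
ee_rot: [2.296, 2.144, 0.005]
wrist_force: [-0.8, 5.6, 6.0]
grip_width: 0.0479
gripper_force: 63.2
```

```bash
python3 - <<'E'
from h import *
plan([(.448,.158,.28,-3.8),(.56,.10,.28,0)])
im=capture("top");cv2.imwrite("pics/t3.png",im)
# wrist image may show column later
E
```

```text
at [0.4469 0.164  0.058 ] -3.91 tilt 0.19 t 7.5833
[0.448, 0.158, 0.28, -3.8] [np.float64(-0.29), np.float64(0.07), np.float64(-11.1)] turn z -0.1
[0.448, 0.158, 0.28, -3.8] [np.float64(-0.29), np.float64(0.07), np.float64(-11.1)] turn z -0.1
[0.56, 0.1, 0.28, 0] [np.float64(-5.04), np.float64(11.56), np.float64(-0.0)] turn z -3.8
```

Request:
jog_arm(deltas=[[0,0,-4,0,0,0],[0,0,-8,0,0,0],[0,0,-12,0,0,0],[0,0,-16,0,0,0],[0,0,-19,0,0,0]])

```text
time_s: 8.05
tcp_pos: [0.4457, 0.1628, 0.25]
ee_rot: [2.295, 2.144, 0.003]
wrist_force: [0.5, 1.3, -4.5]
grip_width: 0.0477
gripper_force: 64.8
```

Request:
jog_arm(deltas=[[-12,10.5,0,0,0,-4],[-12,10.5,0,0,0,-4],[-12,10.5,0,0,0,-4],[-12,10.5,0,0,0,-4],[-12,10.5,0,0,0,-4]])

```text
time_s: 8.47
tcp_pos: [0.5454, 0.0314, 0.2471]
ee_rot: [2.221, 2.217, 0.001]
wrist_force: [0.2, 0.6, -4.0]
grip_width: 0.0476
gripper_force: 64.9
```

Request:
jog_arm(deltas=[[0,0,0,0,0,0],[0,0,0,0,0,0],[0,0,0,0,0,0],[0,0,0,0,0,0]])

```text
time_s: 8.8
tcp_pos: [0.5413, 0.037, 0.2467]
ee_rot: [-2.218, -2.224, 0.001]
wrist_force: [-0.4, -0.2, -3.5]
grip_width: 0.0469
gripper_force: 64.8
```

```bash
python3 - <<'E'
from h import *
import pickle
plan([])
s=manip.get_state();pickle.dump(s,open("w4.pkl","wb"));im=capture("wrist");cv2.imwrite("pics/w4.png",im)
E
```

```text
at [0.5413 0.037  0.2467] 0.17 tilt 0.05 t 8.8
```

View pics/w4.png

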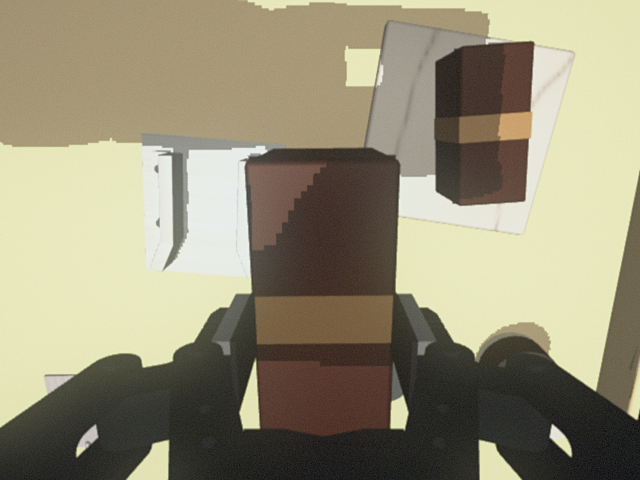

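```bash
python3 - <<'E'
from h import *
import pickle
s=pickle.load(open("w4.pkl","rb"));im=cv2.imread("pics/w4.png")
g=cv2.GaussianBlur(im,(3,3),0)[...,0].astype(float)
def edge(vals):  # strongest gradient index subpixel-ish
    d=abs(np.gradient(vals));k=d.argmax();w=d[k-1:k+2];return k+(w[2]-w[0])/(2*(2*w[1]-w[0]-w[2])+1e-9)
def fit(pts,vert):
    pts=np.array(pts)
    t,v=(pts[:,1],pts[:,0]) if vert else (pts[:,0],pts[:,1])
    m=np.ones(len(t),bool)
    for _ in range(3):
        c=np.polyfit(t[m],v[m],1);r=abs(v-np.polyval(c,t));m=r<max(1,2*np.median(r))
    return c,(t.min(),t.max()),round(np.std((v-np.polyval(c,t))[m]),2)
im=im.astype(float)
R=fit([(515+edge(g[r,515:545]),r) for r in list(range(55,108))+list(range(145,190))],1)
T=fit([(c,30+edge(g[30:60,c])) for c in range(472,525)],0)
B=fit([(c,190+edge(g[190:215,c])) for c in range(466,518)],0)
red=im[...,2]
L=fit([(455+edge(cv2.GaussianBlur(red,(1,9),0)[r,450+5:475]),r) for r in range(145,195)],1)
for n,f in zip("RTBL",(R,T,B,L)): print(n,f)
def X(v,h): # intersect vertical x=a y+b, horizontal y=c x+d
    a,b=v[0];c,d=h[0];y=(c*b+d)/(1-a*c);return (a*y+b,y)
q=np.array([X(L,T),X(R,T),X(R,B),X(L,B)]);print(q.round(1).tolist())
p=ray("wrist",q,.085,s)[:,:2];print(p.round(4).tolist())
d=p[1]-p[2];psi=np.degrees(np.arctan2(d[1],d[0]));u=d/np.linalg.norm(d);print("yaw",psi,"len",np.linalg.norm(d),"width",np.linalg.norm(p[0]-p[1]))
n=np.array([u[1],-u[0]]) # toward +x
print("centre from R edge",(p[1]+p[2])/2-.025*n,"from all",p.mean(0))
# held carton
HL=fit([(235+edge(g[r,235:265]),r) for r in range(175,240)],1);HR=fit([(385+edge(g[r,385:412]),r) for r in range(175,200)],1)
HT=fit([(c,150+edge(red[150:175,c])) for c in range(330,385)],0)
print(HL,HR,HT)
q=np.array([X(HL,HT),X(HR,HT)]);
for z in (.010,.012):
  p=ray("wrist",q,s['tcp_pos'][2]+z,s)[:,:2];print("held lead rel TCP",q.round(1).tolist(),(p-s['tcp_pos'][:2]).round(4).tolist(),"w",np.linalg.norm(p[0]-p[1]))
E
```

```text
R (array([-5.60388844e-02,  5.36101073e+02]), (np.float64(55.0), np.float64(189.0)), np.float64(0.09))
T (array([-7.61510493e-02,  8.07035931e+01]), (np.float64(472.0), np.float64(524.0)), np.float64(0.27))
B (array([-6.84278533e-02,  2.37059029e+02]), (np.float64(466.0), np.float64(517.0)), np.float64(0.11))
L (array([-2.69309712e-02,  4.64257069e+02]), (np.float64(145.0), np.float64(194.0)), np.float64(0.4))
[[463.0, 45.4], [533.9, 40.0], [524.8, 201.1], [458.7, 205.7]]
[[0.6335, 0.1557], [0.6806, 0.1592], [0.6886, 0.0503], [0.6402, 0.0468]]
yaw 94.22306892970948 len 0.1091776742238009 width 0.04716380984415629
centre from R edge [0.65965175 0.10292833] from all [0.6607251  0.10301991]Traceback (most recent call last):
  File "<stdin>", line 30, in <module>
  File "<stdin>", line 6, in edge
IndexError: index 2 is out of bounds for axis 0 with size 0
```

```bash
python3 - <<'E'
from h import *
import pickle
s=pickle.load(open("w4.pkl","rb"))
q=[(247,162.5),(399,162.5),(260,433)]
p=ray("wrist",q,s['tcp_pos'][2]+.012,s)[:,:2];print((p-s['tcp_pos'][:2]).round(4).tolist(),np.linalg.norm(p[0]-p[1]))
r=ray("wrist",[(323,294.5),(323,344)],s['tcp_pos'][2]+.012,s)[:,:2]-s['tcp_pos'][:2];print("band",r.round(4).tolist())
E
```

```text
[[-0.0252, 0.0561], [0.0227, 0.0562], [-0.0248, -0.045]] 0.047888308789740965
band [[-0.0011, 0.0114], [-0.0011, -0.0074]]
```

```bash
python3 -c "
from h import *
plan([(.6605,.1015,.19,4.2)])"
```

```text
at [0.5415 0.037  0.2469] 0.18 tilt 0.03 t 8.85
[0.6605, 0.1015, 0.19, 4.2] [np.float64(6.41), np.float64(11.92), np.float64(5.69)] turn z -4.0
```

Request:
jog_arm(deltas=[[1.6,3,0,0,0,-2],[3.2,6,1,0,0,-4],[4.8,9,2.5,0,0,-4],[6.4,11.9,4,0,0,-4],[6.4,11.9,5.7,0,0,-4]])

```text
time_s: 9.27
tcp_pos: [0.6663, 0.1044, 0.1902]
ee_rot: [2.135, 2.3, 0.009]
wrist_force: [-0.2, -1.0, -3.8]
grip_width: 0.0472
gripper_force: 65.1
```

Request:
jog_arm(deltas=[[0,0,0,0,0,0],[0,0,0,0,0,0],[0,0,0,0,0,0],[0,0,0,0,0,0]])

```text
time_s: 9.6
tcp_pos: [0.661, 0.1004, 0.1914]
ee_rot: [2.14, 2.299, 0.002]
wrist_force: [-0.7, 0.1, -3.7]
grip_width: 0.0471
gripper_force: 65.1
```

```bash
python3 -c "
from h import *
plan([(.6605,.1015,.146,4.2)])
cv2.imwrite('pics/w5.png',capture('wrist'))"
```

```text
at [0.661  0.1004 0.1914] 4.1 tilt 0.09 t 9.6
[0.6605, 0.1015, 0.146, 4.2] [np.float64(0.12), np.float64(-0.04), np.float64(4.54)] turn z -0.1
```

Request:
jog_arm(deltas=[[0.1,0,1.5,0,0,0],[0.1,0,3,0,0,0],[0.1,0,4,0,0,0],[0.1,0,4.5,0,0,0],[0.1,0,4.5,0,0,0]])

```text
time_s: 10.07
tcp_pos: [0.6602, 0.1011, 0.1442]
ee_rot: [-2.14, -2.298, 0.002]
wrist_force: [-0.0, -0.3, -3.3]
grip_width: 0.0476
gripper_force: 65.1
```

Request:
jog_arm(deltas=[[0,0,0.1,0,0,0],[0,0,0.1,0,0,0],[0,0,0.1,0,0,0],[0,0,0.1,0,0,0]])

```text
time_s: 10.4
tcp_pos: [0.6614, 0.1015, 0.1447]
ee_rot: [2.14, 2.299, 0.001]
wrist_force: [0.2, -0.0, -3.0]
grip_width: 0.0471
gripper_force: 65.1
```

```bash
python3 - <<'E'
from h import *
plan([(.6605,.1015,.143,4.2)])
a=cv2.resize(capture('wrist'),(480,360));b=cv2.resize(capture('side')[150:290,300:440],(320,320))
c=np.zeros((360,800,3),np.uint8);c[:,:480]=a;c[:320,480:]=b
cv2.imwrite('pics/w6.png',c)
E
```

```text
at [0.6614 0.1015 0.1447] 4.1 tilt 0.07 t 10.4
[0.6605, 0.1015, 0.143, 4.2] [np.float64(0.01), np.float64(-0.09), np.float64(0.17)] turn z -0.1
```

View pics/w6.png

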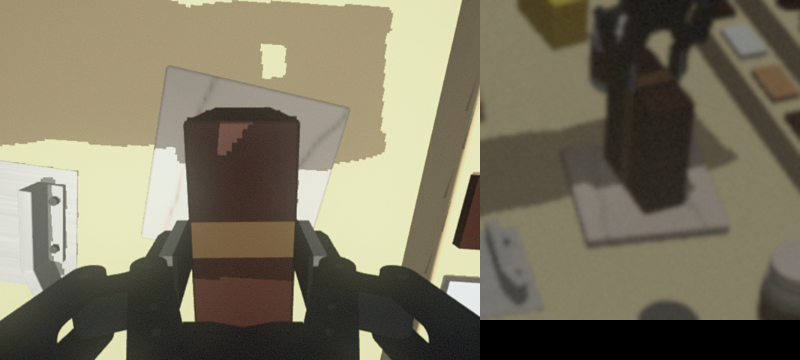

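Request:
jog_arm(deltas=[[0,-0.05,0.08,0,0,0],[0,-0.05,0.12,0,0,0],[0,-0.05,0.12,0,0,0]])

```text
time_s: 10.75
tcp_pos: [0.6606, 0.1014, 0.1431]
ee_rot: [2.14, 2.299, 0.0]
wrist_force: [-1.2, 1.1, -0.1]
grip_width: 0.0475
gripper_force: 65.5
```

Request:
jog_arm(deltas=[[0,0,0.05,0,0,0],[0,0,0.05,0,0,0],[0,0,0.05,0,0,0]])

```text
time_s: 11.0
tcp_pos: [0.6607, 0.1014, 0.1431]
ee_rot: [2.14, 2.299, 0.001]
wrist_force: [-2.9, -0.8, 6.7]
grip_width: 0.0473
gripper_force: 66.2
```

Request:
jog_arm(deltas=[[0,0,0,0,0,0],[0,0,0,0,0,0],[0,0,0,0,0,0],[0,0,0,0,0,0],[0,0,0,0,0,0]], claw=0)

```text
time_s: 11.42
tcp_pos: [0.6605, 0.1014, 0.1421]
ee_rot: [2.141, 2.299, 0.0]
wrist_force: [0.7, -0.2, 0.2]
grip_width: 0.0851
gripper_force: 0.0
```

Request:
jog_arm(deltas=[[0,0,0,0,0,0],[0,0,0,0,0,0],[0,0,-1,0,0,0],[0,0,-3,0,0,0],[0,0,-6,0,0,0]])

```text
time_s: 11.83
tcp_pos: [0.6587, 0.1011, 0.2007]
ee_rot: [-2.138, -2.297, 0.006]
wrist_force: [0.7, 1.2, -0.2]
grip_width: 0.0855
gripper_force: 0.0
```

Request:
jog_arm(deltas=[[0,0,-3,0,0,0],[0,0,-6,0,0,0],[0,0,-9,0,0,0],[0,0,-9,0,0,0],[0,0,-9,0,0,0]])

```text
time_s: 12.25
tcp_pos: [0.6616, 0.1015, 0.2955]
ee_rot: [2.138, 2.297, 0.006]
wrist_force: [-0.2, -0.2, -1.4]
grip_width: 0.0854
gripper_force: 0.0
```

```bash
python3 - <<'E'
from h import *
import pickle
s=manip.get_state();pickle.dump(s,open("w7.pkl","wb"));cv2.imwrite('pics/w7.png',capture('wrist'))
cv2.imwrite('pics/side7.png',capture('side'))
plan([(.555,-.1,.28,-21.5),(.555,-.3312,.28,-21.5),(.555,-.3312,.10,-21.5),(.555,-.3312,.057,-21.5)])
E
```

```text
at [0.6599 0.1013 0.2918] 4.1 tilt 0.05 t 12.35
[0.555, -0.1, 0.28, -21.5] [np.float64(-9.66), np.float64(-5.95), np.float64(0.59)] turn z 12.8
[0.555, -0.1, 0.28, -21.5] [np.float64(-10.74), np.float64(-3.66), np.float64(0.59)] turn z 12.8
[0.555, -0.3312, 0.28, -21.5] [np.float64(-10.76), np.float64(4.24), np.float64(-0.0)] turn z -0.0
[0.555, -0.3312, 0.28, -21.5] [np.float64(-10.76), np.float64(4.24), np.float64(-0.0)] turn z -0.0
[0.555, -0.3312, 0.1, -21.5] [np.float64(0.0), np.float64(0.0), np.float64(18.0)] turn z -0.0
[0.555, -0.3312, 0.057, -21.5] [np.float64(0.0), np.float64(0.0), np.float64(4.3)] turn z -0.0
```

Request:
jog_arm(deltas=[[-9.7,-6,0.6,0,0,12.8],[-9.7,-6,0.6,0,0,12.8],[-9.7,-6,0.6,0,0,12.8],[-9.7,-6,0.6,0,0,12.8],[-9.7,-6,0.6,0,0,12.8]])

```text
time_s: 12.77
tcp_pos: [0.6062, -0.001, 0.2848]
ee_rot: [-2.384, -2.042, 0.003]
wrist_force: [-0.3, -0.3, 0.2]
grip_width: 0.0853
gripper_force: 0.0
```

Request:
jog_arm(deltas=[[-10.7,-3.7,0.6,0,0,12.8],[-10.7,-3.7,0.6,0,0,12.8],[-10.7,-3.7,0.6,0,0,12.8],[-10.7,-3.7,0.6,0,0,12.8],[-10.7,-3.7,0.6,0,0,12.8]])

```text
time_s: 13.18
tcp_pos: [0.5545, -0.1001, 0.2795]
ee_rot: [-2.597, -1.766, 0.001]
wrist_force: [0.7, -0.2, 0.1]
grip_width: 0.0854
gripper_force: 0.0
```

Request:
jog_arm(deltas=[[-10.8,4.2,0,0,0,0],[-10.8,4.2,0,0,0,0],[-10.8,4.2,0,0,0,0],[-10.8,4.2,0,0,0,0],[-10.8,4.2,0,0,0,0]])

```text
time_s: 13.6
tcp_pos: [0.5552, -0.2158, 0.2796]
ee_rot: [-2.597, -1.767, -0.0]
wrist_force: [0.7, 0.8, 0.2]
grip_width: 0.0851
gripper_force: 0.0
```

Request:
jog_arm(deltas=[[0,0,0,0,0,0],[0,0,0,0,0,0],[0,0,0,0,0,0]])

```text
time_s: 13.85
tcp_pos: [0.5547, -0.214, 0.2801]
ee_rot: [-2.594, -1.771, -0.0]
wrist_force: [0.0, 0.3, 0.5]
grip_width: 0.0853
gripper_force: 0.0
```

```bash
python3 - <<'E'
from h import *
import pickle
# released stack check in w7: silhouette of top face (z=.155)
s=pickle.load(open("w7.pkl","rb"));im=cv2.imread('pics/w7.png')
def brown(im):
    h=cv2.cvtColor(im,cv2.COLOR_BGR2HSV)
    return (((h[...,0]<14)|(h[...,0]>170))&(h[...,1]>70)&(h[...,2]>25)).astype(np.uint8)
def boxes(im,s,z):
    m=cv2.morphologyEx(brown(im),cv2.MORPH_CLOSE,np.ones((9,9)))
    m=cv2.morphologyEx(m,cv2.MORPH_CLOSE,np.ones((41,9)))
    for k in cv2.findContours(m,0,2)[0]:
        if cv2.contourArea(k)>3000:
            b=cv2.boxPoints(cv2.minAreaRect(k));p=ray("wrist",b,z,s)[:,:2]
            print(b.round().tolist(),p.round(4).tolist(),p.mean(0).round(4),np.linalg.norm(np.roll(p,-1,0)-p,axis=1).round(3))
print("stack");boxes(im,s,.155)
s=manip.get_state();im=capture('wrist');cv2.imwrite('pics/w8.png',im);print("far");boxes(im,s,.07)
plan([(.555,-.3312,.28,-21.5),(.555,-.3312,.10,-21.5)])
E
```

```text
stack
[[286.0, 138.0], [356.0, 138.0], [356.0, 293.0], [286.0, 293.0]] [[0.6325, 0.1581], [0.6785, 0.1614], [0.6886, 0.052], [0.6378, 0.0485]] [0.6593 0.105 ] [0.046 0.11  0.051 0.11 ]
[[563.0, 397.0], [639.0, 99.0], [694.0, 113.0], [619.0, 411.0]] [[0.8593, -0.0239], [0.8589, 0.1989], [0.8976, 0.1929], [0.9065, -0.0337]] [0.8806 0.0836] [0.223 0.039 0.227 0.048]
far
[[341.0, 373.0], [343.0, 266.0], [409.0, 268.0], [407.0, 374.0]] [[0.5102, -0.3707], [0.5502, -0.2708], [0.6044, -0.2935], [0.5685, -0.3952]] [ 0.5583 -0.3325] [0.108 0.059 0.108 0.063]
[[480.0, 279.0], [509.0, 224.0], [648.0, 298.0], [619.0, 353.0]] [[0.6598, -0.327], [0.6977, -0.2869], [0.7975, -0.4001], [0.7615, -0.4467]] [ 0.7291 -0.3652] [0.055 0.151 0.059 0.157]
at [ 0.5546 -0.2143  0.2802] -21.39 tilt 0.01 t 13.9
[0.555, -0.3312, 0.28, -21.5] [np.float64(-10.88), np.float64(4.3), np.float64(0.02)] turn z 0.1
[0.555, -0.3312, 0.1, -21.5] [np.float64(0.0), np.float64(0.0), np.float64(18.0)] turn z -0.0
```

Request:
jog_arm(deltas=[[-10.9,4.5,0,0,0,0.3],[-10.9,4.5,0,0,0,0.3],[-10.9,4.5,0,0,0,0.3],[-10.9,4.5,3,0,0,0.3],[-10.9,4.5,6,0,0,0.3]])

```text
time_s: 14.32
tcp_pos: [0.5577, -0.3358, 0.2216]
ee_rot: [2.599, 1.756, 0.004]
wrist_force: [0.3, 0.2, -0.4]
grip_width: 0.0851
gripper_force: 0.0
```

Request:
jog_arm(deltas=[[0,0,4,0,0,0],[0,0,8,0,0,0],[0,0,12,0,0,0],[0,0,12,0,0,0],[0,0,12,0,0,0]])

```text
time_s: 14.73
tcp_pos: [0.5552, -0.3321, 0.0986]
ee_rot: [-2.597, -1.76, 0.003]
wrist_force: [1.0, 0.4, 1.1]
grip_width: 0.0856
gripper_force: 0.0
```

```bash
python3 -c "
from h import *
plan([(.557,-.332,.056,-21.8)])"
```

```text
at [ 0.5552 -0.3321  0.0986] -21.75 tilt 0.28 t 14.7333
[0.557, -0.332, 0.056, -21.8] [np.float64(0.08), np.float64(0.16), np.float64(4.26)] turn z 0.1
```

Request:
jog_arm(deltas=[[0,0.2,2,0,0,0],[0,0.2,3.5,0,0,0],[0,0.2,4.2,0,0,0],[0,0.2,4.2,0,0,0],[0,0.2,4.2,0,0,0]])

```text
time_s: 15.15
tcp_pos: [0.5593, -0.3349, 0.0604]
ee_rot: [2.599, 1.76, 0.002]
wrist_force: [-0.2, -0.8, -0.2]
grip_width: 0.0851
gripper_force: 0.0
```

Request:
jog_arm(deltas=[[0,0,0,0,0,0],[0,0,0,0,0,0],[0,0,0,0,0,0],[0,0,0,0,0,0],[0,0,0,0,0,0]], claw=1)

```text
time_s: 15.57
tcp_pos: [0.5602, -0.3358, 0.0649]
ee_rot: [2.597, 1.759, 0.003]
wrist_force: [-22.6, 10.5, 52.9]
grip_width: 0.0255
gripper_force: 26.0
```

Request:
jog_arm(deltas=[[0,0,0,0,0,0],[0,0,0,0,0,0],[0,0,-1,0,0,0],[0,0,-4,0,0,0],[0,0,-8,0,0,0]])

```text
time_s: 15.98
tcp_pos: [0.5562, -0.3333, 0.1371]
ee_rot: [-2.598, -1.758, 0.003]
wrist_force: [1.1, 0.1, -0.1]
grip_width: 0.0001
gripper_force: 0.0
```

Request:
jog_arm(deltas=[[0,0,-4,0,0,0],[0,0,-8,0,0,0],[0,0,-12,0,0,0],[0,0,-12,0,0,0],[0,0,-12,0,0,0]])

```text
time_s: 16.4
tcp_pos: [0.5595, -0.3353, 0.2624]
ee_rot: [2.596, 1.757, 0.005]
wrist_force: [-1.0, 0.6, -0.7]
grip_width: 0.0001
gripper_force: 0.0
```

```bash
python3 - <<'E'
from h import *
plan([(.44,-.1,.26,-10),(.42,.15,.26,-4),(.45,.28,.26,-4)])
im=cv2.imread("pics/top0.png");print(ray("top",[(189,220),(246,222),(240,282),(184,278)],.03).round(3).tolist())
E
```

```text
at [ 0.5595 -0.3353  0.2624] -21.8 tilt 0.42 t 16.4
[0.44, -0.1, 0.26, -10] [np.float64(8.7), np.float64(-9.92), np.float64(0.12)] turn z -5.9
[0.44, -0.1, 0.26, -10] [np.float64(9.68), np.float64(-8.97), np.float64(0.12)] turn z -5.9
[0.42, 0.15, 0.26, -4] [np.float64(12.14), np.float64(-3.16), np.float64(-0.0)] turn z -3.0
[0.42, 0.15, 0.26, -4] [np.float64(12.28), np.float64(-2.52), np.float64(-0.0)] turn z -3.0
[0.45, 0.28, 0.26, -4] [np.float64(13.18), np.float64(2.09), np.float64(-0.0)] turn z -0.0
[[0.532, 0.427, 0.03], [0.528, 0.273, 0.03], [0.366, 0.286, 0.03], [0.375, 0.437, 0.03]]
```

```bash
python3 - <<'E'
from h import *
import pickle
s=manip.get_state();pickle.dump(s,open("w9.pkl","wb"))
w=capture("wrist");si=capture("side");t=capture("top")
for n,i in zip("wst",(w,si,t)): cv2.imwrite(f"pics/9{n}.png",i)
c=np.zeros((600,800,3),np.uint8)
c[:360,:480]=cv2.resize(w,(480,360))
c[:320,480:]=cv2.resize(si[270:420,270:420],(320,320),interpolation=cv2.INTER_CUBIC)
c[320:600,480:]=cv2.resize(t[140:280,440:600],(320,280),interpolation=cv2.INTER_CUBIC)
c[360:600,:480]=cv2.resize(si[150:310,220:540],(480,240),interpolation=cv2.INTER_CUBIC)
cv2.imwrite("pics/9.png",c)
E
```

```text
(no output)
```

View pics/9.png

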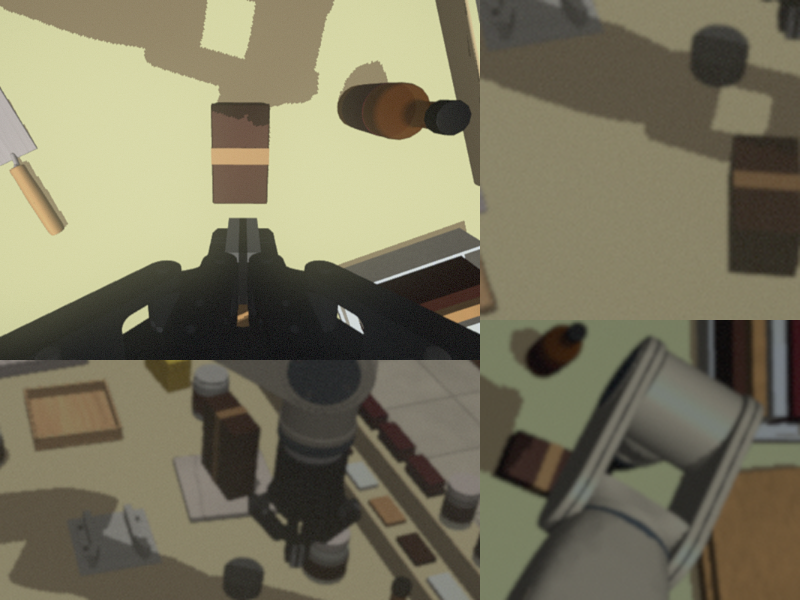

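```bash
python3 - <<'E'
from h import *
import pickle
s=pickle.load(open("w9.pkl","rb"));q=np.array([(212,103.5),(269,103.5),(268.5,203),(212.5,203)])*4/3
for z in(.07,):
    p=ray("wrist",q,z,s)[:,:2];print(p.round(4).tolist(),p.mean(0).round(4),np.linalg.norm(np.roll(p,-1,0)-p,axis=1).round(4),np.degrees(np.arctan2(*(p[0]-p[3])[::-1])))
c=p.mean(0)
# tcp pixel scale: TCP in carton coordinates
u=np.array([np.cos(np.radians(68.2)),np.sin(np.radians(68.2))])
print("shift of carton vs earlier (0.5583,-0.3325):",c-[.5583,-.3325],"along",(c-[.5583,-.3325])@u)
plan([(c[0],c[1],.262,-21.8)])
E
```

```text
[[0.5514, -0.2712], [0.6063, -0.2932], [0.5674, -0.3954], [0.5088, -0.3718]] [ 0.5585 -0.3329] [0.0592 0.1094 0.0633 0.1092] 67.02760730117815
shift of carton vs earlier (0.5583,-0.3325): [ 0.00018413 -0.00039367] along -0.0002971378862268878
at [ 0.5573 -0.3339  0.2571] -21.8 tilt 0.12 t 16.55
[np.float64(0.5584841329975406), np.float64(-0.33289367209320236), 0.262, -21.8] [np.float64(0.14), np.float64(0.08), np.float64(-0.49)] turn z -0.0
```

Request:
jog_arm(deltas=[[0.1,0.1,0,0,0,0],[0.1,0.1,0,0,0,0],[0.1,0.1,0,0,0,0],[0.1,0.1,0,0,0,0],[0.1,0.1,0,0,0,0]], claw=0)

```text
time_s: 16.97
tcp_pos: [0.5593, -0.3337, 0.2577]
ee_rot: [-2.601, -1.761, 0.001]
wrist_force: [0.2, -0.5, 0.2]
grip_width: 0.0601
gripper_force: 0.0
```

Request:
jog_arm(deltas=[[0,0,4,0,0,0],[0,0,8,0,0,0],[0,0,12,0,0,0],[0,0,15.5,0,0,0],[0,0,15.5,0,0,0]])

```text
time_s: 17.38
tcp_pos: [0.5549, -0.331, 0.0958]
ee_rot: [-2.592, -1.755, 0.008]
wrist_force: [-1.7, 1.7, -0.8]
grip_width: 0.0858
gripper_force: 0.0
```

Request:
jog_arm(deltas=[[0,0,2,0,0,0],[0,0,4,0,0,0],[0,0,5.5,0,0,0],[0,0,6.1,0,0,0],[0,0,6.1,0,0,0]])

```text
time_s: 17.8
tcp_pos: [0.559, -0.3336, 0.0418]
ee_rot: [-2.6, -1.761, 0.001]
wrist_force: [0.0, 0.6, -0.3]
grip_width: 0.0852
gripper_force: 0.0
```

Request:
jog_arm(deltas=[[0,0,0,0,0,0],[0,0,0,0,0,0]])

```text
time_s: 17.97
tcp_pos: [0.5603, -0.3344, 0.0437]
ee_rot: [2.6, 1.76, 0.001]
wrist_force: [-0.5, 0.0, -0.1]
grip_width: 0.0856
gripper_force: 0.0
```

Request:
jog_arm(deltas=[[0,0,0.2,0,0,0],[0,0,0.2,0,0,0],[0,0,0.2,0,0,0]], claw=1)

```text
time_s: 18.22
tcp_pos: [0.5598, -0.3341, 0.0413]
ee_rot: [2.601, 1.761, 0.001]
wrist_force: [-0.5, 0.2, 5.8]
grip_width: 0.0606
gripper_force: 67.9
```

Request:
jog_arm(deltas=[[0,0,0,0,0,0],[0,0,0,0,0,0],[0,0,0,0,0,0]])

```text
time_s: 18.47
tcp_pos: [0.5598, -0.334, 0.0413]
ee_rot: [2.601, 1.761, 0.001]
wrist_force: [-1.8, 0.2, 6.9]
grip_width: 0.0606
gripper_force: 67.8
```

Request:
jog_arm(deltas=[[0,0,-2,0,0,0],[0,0,-6,0,0,0],[0,0,-10,0,0,0],[0,0,-14,0,0,0],[0,0,-18,0,0,0]])

```text
time_s: 18.88
tcp_pos: [0.5586, -0.3333, 0.2213]
ee_rot: [-2.6, -1.76, 0.001]
wrist_force: [1.0, -0.1, -3.7]
grip_width: 0.0607
gripper_force: 67.1
```

Request:
jog_arm(deltas=[[0,0,-2,0,0,0],[0,0,-4,0,0,0],[0,0,-4,0,0,0]])

```text
time_s: 19.13
tcp_pos: [0.5611, -0.3349, 0.2649]
ee_rot: [2.596, 1.757, 0.005]
wrist_force: [1.1, -0.2, -2.3]
grip_width: 0.0606
gripper_force: 67.4
```

```bash
python3 - <<'E'
from h import *
plan([(.43,-.1,.26,-10),(.42,.15,.26,-4),(.4505,.356,.26,-4)])
E
```

```text
at [ 0.5611 -0.3349  0.2649] -21.8 tilt 0.42 t 19.1333
[0.43, -0.1, 0.26, -10] [np.float64(8.47), np.float64(-10.45), np.float64(0.24)] turn z -5.9
[0.43, -0.1, 0.26, -10] [np.float64(9.5), np.float64(-9.52), np.float64(0.24)] turn z -5.9
[0.42, 0.15, 0.26, -4] [np.float64(12.22), np.float64(-2.66), np.float64(-0.0)] turn z -3.0
[0.42, 0.15, 0.26, -4] [np.float64(12.35), np.float64(-2.02), np.float64(-0.0)] turn z -3.0
[0.4505, 0.356, 0.26, -4] [np.float64(10.38), np.float64(0.8), np.float64(-0.0)] turn z -0.0
[0.4505, 0.356, 0.26, -4] [np.float64(10.38), np.float64(0.8), np.float64(-0.0)] turn z -0.0
```

Request:
jog_arm(deltas=[[8.5,-10.4,0,0,0,-5.9],[8.5,-10.4,0,0,0,-5.9],[8.5,-10.4,0,0,0,-5.9],[8.5,-10.4,0,0,0,-5.9],[8.5,-10.4,0,0,0,-5.9]])

```text
time_s: 19.55
tcp_pos: [0.4916, -0.2133, 0.2584]
ee_rot: [-2.502, -1.893, 0.003]
wrist_force: [0.1, -0.3, -3.2]
grip_width: 0.0606
gripper_force: 67.8
```

Request:
jog_arm(deltas=[[9.5,-9.5,0,0,0,-5.9],[9.5,-9.5,0,0,0,-5.9],[9.5,-9.5,0,0,0,-5.9],[9.5,-9.5,0,0,0,-5.9],[9.5,-9.5,0,0,0,-5.9]])

```text
time_s: 19.97
tcp_pos: [0.4275, -0.0972, 0.2593]
ee_rot: [-2.403, -2.021, 0.002]
wrist_force: [0.2, -0.1, -4.3]
grip_width: 0.061
gripper_force: 68.1
```

Request:
jog_arm(deltas=[[12.2,-2.7,0,0,0,-3],[12.2,-2.7,0,0,0,-3],[12.2,-2.7,0,0,0,-3],[12.2,-2.7,0,0,0,-3],[12.2,-2.7,0,0,0,-3]])

```text
time_s: 20.38
tcp_pos: [0.4248, 0.0272, 0.2599]
ee_rot: [2.348, 2.086, 0.0]
wrist_force: [0.1, -0.3, -3.9]
grip_width: 0.0602
gripper_force: 68.2
```

Request:
jog_arm(deltas=[[12.3,-2,0,0,0,-3],[12.3,-2,0,0,0,-3],[12.3,-2,0,0,0,-3],[12.3,-2,0,0,0,-3],[12.3,-2,0,0,0,-3]])

```text
time_s: 20.8
tcp_pos: [0.4199, 0.1511, 0.2598]
ee_rot: [2.295, 2.145, -0.0]
wrist_force: [-0.0, -0.4, -3.4]
grip_width: 0.0606
gripper_force: 68.2
```

Request:
jog_arm(deltas=[[10.4,0.8,0,0,0,0],[10.4,0.8,0,0,0,0],[10.4,0.8,0,0,0,0],[10.4,0.8,0,0,0,0],[10.4,0.8,0,0,0,0]])

```text
time_s: 21.22
tcp_pos: [0.4353, 0.2525, 0.2596]
ee_rot: [2.298, 2.141, -0.002]
wrist_force: [-0.8, -1.2, -3.4]
grip_width: 0.0608
gripper_force: 68.2
```

```bash
python3 - <<'E'
from h import *
import pickle
s=manip.get_state();im=capture("wrist");cv2.imwrite("pics/w10.png",im);pickle.dump(s,open("w10.pkl","wb"))
h=cv2.cvtColor(im,cv2.COLOR_BGR2HSV)
m=((h[...,0]>8)&(h[...,0]<22)&(h[...,1]>70)&(h[...,2]>60)).astype(np.uint8);m[230:]=0
m=cv2.morphologyEx(m,cv2.MORPH_CLOSE,np.ones((15,15)))
k=max(cv2.findContours(m,0,2)[0],key=cv2.contourArea)
b=cv2.boxPoints(cv2.minAreaRect(k));print(cv2.contourArea(k),b.round().tolist(),ray("wrist",b,.03,s).round(3).tolist())
t=capture("top");cv2.imwrite("pics/t10.png",t)
plan([(.4505,.356,.26,-4),(.4505,.356,.10,-4)])
E
```

```text
59590.0 [[0.0, 0.0], [497.0, 0.0], [497.0, 229.0], [0.0, 229.0]] [[0.189, 0.433, 0.03], [0.584, 0.405, 0.03], [0.591, 0.216, 0.03], [0.138, 0.248, 0.03]]
at [0.4346 0.2517 0.2596] -4.12 tilt 0.09 t 21.3167
[0.4505, 0.356, 0.26, -4] [np.float64(10.52), np.float64(0.84), np.float64(-0.04)] turn z -0.1
[0.4505, 0.356, 0.1, -4] [np.float64(0.0), np.float64(0.0), np.float64(16.0)] turn z -0.0
```

```bash
python3 - <<'E'
from h import *
im=cv2.imread("pics/top0.png");h=cv2.cvtColor(im,cv2.COLOR_BGR2HSV)
print(h[250,215],h[205,265],h[222,216])
r=h[205:300,165:265];m=((r[...,0]<27)&(r[...,1]>85)).astype(np.uint8)
k=max(cv2.findContours(m,0,2)[0],key=cv2.contourArea)
b=cv2.boxPoints(cv2.minAreaRect(k))+[165,205];p=ray("top",b,.03)[:,:2]
print(cv2.contourArea(k),b.round(1).tolist(),p.round(3).tolist(),p.mean(0),np.linalg.norm(np.roll(p,-1,0)-p,axis=1).round(3))
E
```

```text
[ 24  93 113] [ 36  58 118] [ 19 101  96]
3296.0 [[181.2, 277.1], [186.8, 218.6], [245.6, 224.3], [240.1, 282.7]] [[0.377, 0.445], [0.535, 0.433], [0.521, 0.274], [0.364, 0.286]] [0.44942425 0.35934887] [0.158 0.16  0.158 0.159]
```

Request:
jog_arm(deltas=[[10.7,0.7,0,0,0,0],[10.7,0.7,0,0,0,0],[10.7,0.7,0,0,0,0],[10.7,0.7,2,0,0,0],[10.7,0.7,5,0,0,0]])

```text
time_s: 21.73
tcp_pos: [0.4513, 0.361, 0.2124]
ee_rot: [2.297, 2.141, 0.011]
wrist_force: [0.7, 0.0, -3.7]
grip_width: 0.0606
gripper_force: 68.4
```

Request:
jog_arm(deltas=[[0,0,4,0,0,0],[0,0,8,0,0,0],[0,0,11,0,0,0],[0,0,11,0,0,0],[0,0,11,0,0,0]])

```text
time_s: 22.15
tcp_pos: [0.4482, 0.3578, 0.0992]
ee_rot: [-2.3, -2.14, 0.006]
wrist_force: [0.4, 0.0, -1.9]
grip_width: 0.0607
gripper_force: 68.1
```

```bash
python3 - <<'E'
from h import *
plan([(.449,.358,.048,-4)])
E
```

```text
at [0.4482 0.3578 0.0992] -4.11 tilt 0.23 t 22.15
[0.449, 0.358, 0.048, -4] [np.float64(0.03), np.float64(0.07), np.float64(5.12)] turn z -0.1
```

Request:
jog_arm(deltas=[[0,0,1.5,0,0,0],[0,0,3,0,0,0],[0,0,4.2,0,0,0],[0,0,4.9,0,0,0],[0,0,4.9,0,0,0]])

```text
time_s: 22.57
tcp_pos: [0.4487, 0.3596, 0.0513]
ee_rot: [2.298, 2.142, -0.0]
wrist_force: [-0.1, -0.4, -2.9]
grip_width: 0.0606
gripper_force: 68.2
```

Request:
jog_arm(deltas=[[0,0,0,0,0,0],[0,0,0,0,0,0],[0,0,0,0,0,0]])

```text
time_s: 22.82
tcp_pos: [0.449, 0.3604, 0.0522]
ee_rot: [2.297, 2.142, 0.003]
wrist_force: [-0.2, 0.1, -3.7]
grip_width: 0.0605
gripper_force: 68.2
```

Request:
jog_arm(deltas=[[0,0,0.3,0,0,0],[0,0,0.5,0,0,0],[0,0,0.5,0,0,0],[0,0,0.5,0,0,0]])

```text
time_s: 23.15
tcp_pos: [0.4487, 0.3601, 0.0463]
ee_rot: [2.297, 2.143, 0.001]
wrist_force: [1.6, 1.1, -2.3]
grip_width: 0.0606
gripper_force: 68.4
```

Request:
jog_arm(deltas=[[0,0,0.05,0,0,0],[0,0,0.1,0,0,0],[0,0,0.1,0,0,0]])

```text
time_s: 23.4
tcp_pos: [0.4487, 0.3602, 0.0463]
ee_rot: [2.297, 2.143, 0.001]
wrist_force: [-3.0, -1.3, 9.1]
grip_width: 0.0604
gripper_force: 69.7
```

On the floor; release and withdraw.

Request:
jog_arm(deltas=[[0,0,0,0,0,0],[0,0,0,0,0,0],[0,0,0,0,0,0],[0,0,0,0,0,0],[0,0,0,0,0,0]], claw=0)

```text
time_s: 23.82
tcp_pos: [0.4484, 0.3599, 0.0451]
ee_rot: [-2.298, -2.142, 0.0]
wrist_force: [0.3, -0.1, -0.8]
grip_width: 0.0855
gripper_force: 0.0
```

Request:
jog_arm(deltas=[[0,0,0,0,0,0],[0,0,-1,0,0,0],[0,0,-3,0,0,0],[0,0,-6,0,0,0],[0,0,-10,0,0,0]])

```text
time_s: 24.23
tcp_pos: [0.4469, 0.3588, 0.1447]
ee_rot: [-2.297, -2.142, 0.008]
wrist_force: [0.1, 0.7, -0.1]
grip_width: 0.0852
gripper_force: 0.0
```

Request:
jog_arm(deltas=[[0,0,-4,0,0,0],[0,0,-8,0,0,0],[0,0,-12,0,0,0],[0,0,-12,0,0,0],[0,0,-12,0,0,0]])

```text
time_s: 24.65
tcp_pos: [0.4496, 0.3609, 0.2688]
ee_rot: [2.297, 2.142, 0.01]
wrist_force: [0.1, -0.4, -1.0]
grip_width: 0.0853
gripper_force: 0.0
```

```bash
python3 - <<'E'
from h import *
s=manip.get_state();im=capture("wrist");cv2.imwrite("pics/w11.png",im);cv2.imwrite("pics/s11.png",capture("side"))
h=cv2.cvtColor(im,cv2.COLOR_BGR2HSV)
m=((h[...,2]<110)&(h[...,1]>70)&((h[...,0]<12)|(h[...,0]>170))&(h[...,2]>25)).astype(np.uint8)
m=cv2.morphologyEx(m,cv2.MORPH_CLOSE,np.ones((41,9)))
for k in cv2.findContours(m,0,2)[0]:
    if cv2.contourArea(k)>3000:
        b=cv2.boxPoints(cv2.minAreaRect(k));p=ray("wrist",b,.075,s)[:,:2];print(b.round().tolist(),p.round(3).tolist(),p.mean(0).round(4),np.linalg.norm(np.roll(p,-1,0)-p,axis=1).round(3))
# bystanders: compare side view now to start outside the changed areas
d=cv2.absdiff(cv2.GaussianBlur(cv2.imread("pics/s11.png"),(5,5),0),cv2.GaussianBlur(cv2.imread("pics/side0.png"),(5,5),0)).max(2)
for n,(x,y) in dict(jarb=(208,198),tina=(382,295),jara=(437,274),bottle=(478,335),spat=(255,360),tinb=(361,168),gauge=(296,268),board=(400,243),yellow=(331,150)).items(): print(n,int(d[y-8:y+9,x-8:x+9].mean()))
plan([])
# side check: project expected stack top corners vs. image
E
```

```text
[[281.0, 273.0], [285.0, 140.0], [360.0, 142.0], [356.0, 275.0]] [[0.41, 0.31], [0.423, 0.419], [0.482, 0.413], [0.473, 0.303]] [0.447  0.3616] [0.11  0.059 0.11  0.064]
jarb 25
tina 1
jara 2
bottle 1
spat 2
tinb 3
gauge 2
board 2
yellow 2
at [0.4478 0.3595 0.2649] -4.0 tilt 0.05 t 24.75
```

```bash
python3 -c "
from bench import workorder
print(workorder.close_job())"
```

```text
the job is handed in; nothing more can be done
None
```

The job is handed in at about 25 s: the 50 mm carton slid right through the gauge and is stacked on the column, and the 62 mm carton stands in the returns tray. I told the wide one by measured width (60.6 mm between the fingers against 47.5 mm for the other) and did not try it in the gauge; its first grasp slipped off and was redone (wrist force 53 N, carton not moved), and an image comparison showed the other things unmoved except jar_b, which could not be confirmed.

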